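# Square two flow-cell plates into a corner jig

### The arm

A 7-joint arm with a two-finger parallel gripper is mounted at the origin on the work surface; the furniture and walls round the work are solid. World frame = base frame: x ahead of the robot, y to its left, z up, the work surface at z = 0. Lengths are in mm, angles in rad, forces in N, time in s.
With the tool pointing down it reaches from about 400 to 850 mm from the base axis. Payload 10.4 kg.
Tool frame: the origin (TCP) lies at the very end of the fingers, on their centre line; the grasp point (between the pads) lies bot.tcp_to_grasp behind it (bot.tcp_to_grasp is the distance from the TCP to the grasp point, in mm); z points along the fingers, y is the line along which they close (so a half turn about z gives the same grasp; the last joint's range is limited). The gripper opens to 87 mm and grips with 3 to 60 N. Pads are 19 mm wide; open, the fingers measure 117 mm over their backs; the gripper's body (75 mm by 190 mm) begins 51 mm behind the grasp point.
Start: joints at [1.105, 0.332, -0.065, 1.46, 0.022, 1.35, -0.088], TCP at [267.818, -564.735, 222.576] pointing down, gripper open.
Joint ranges: [-2.6, 2.6], [-0.5, 2.12], [-1.47, 1.34], [0.16, 2.42], [-1.27, 4.41], [0.06, 2.06], [-2.6, 2.6]. Speed limits (rad/s): [2.22, 2.22, 2.79, 2.79, 3.14, 3.14, 3.14].

### API

Orientations are given as a rotation vector (axis times angle).
In Python, from rig import get_state, imaging, order, bot gives the robot as it stands. The module is installed in compiled form; this text tells all that it offers.
- The arm moves only by the tool carry_out, never from a script. Its argument "rows" is a list of rows, each an object with "grip": the gripper's target within -1 to 1 (shut at 1, half-way at 0, fully open at -1); "slide": the shift along the tool's x, y, z in mm, a list of three; "roll": the turn about the tool's z in degrees. In form: [{"grip": grip, "slide": [dx, dy, dz], "roll": roll}, ...]. A call has 1 to 5 rows; each row shifts and turns the commanded pose from where the row before left it, along the tool's axes as they then stand; what a row does not reach is not made up. A row lasts 1/8 s, in which the tool goes at most 62.5 mm and 10.7 degrees, less where a joint would pass 70% of its speed; a pose out of reach is approached as far as the arm can. A call with a gripper value outside its range is refused whole. The fingers move at their own pace and stop on an object; "force" is the grip in N (left out, the last holds). Time passes only in rows, so rows that do not move let the fingers close. It gives the time, the measured TCP pose, the force, the opening and the grip force at its end, in the units of the state.
- get_state(): the state, without advancing time (a new reading comes with each control period).
- imaging.get_image(name): name is "scene" or "top"; returns the picture (480x640x3 uint8, red, green, blue); there is no depth.
- imaging.camera_info(name): a dict with "K" (3x3 intrinsics, pixels), "dist" ([k1, k2, p1, p2, k3] as OpenCV has them; the pictures are not rectified), "T" (4x4, takes a point from camera to world coordinates). Camera axes: x right, y up, looking along -z (the intrinsics and any distortion apply to the point x, -y, -z); pixel columns grow to the right and rows downward; lengths in mm; the calibration is good to about 2 mm. A picture is of the moment at which its call begins. camera_info takes no time and is no camera call.
- order.finish_job(): hands the job in; it is judged then, once.
The state is a dict: "time_s": time; "joints": joint angles; "qd": joint speeds; "joint_torque": joint torques, N m; "ee_pos": TCP position; "tool_rot": TCP orientation; "ft_force": force on the tool from outside, world axes, zero at the start; "ft_torque": the same for the moment, N m; "width": finger opening in mm; "finger_force": force on a finger pad.
Only numpy, scipy, OpenCV 4.12 (cv2) and the standard library are available. Lean on these libraries where they do the work, as an engineer would, in place of code of your own. Each camera call takes 0.05 s, during which the arm holds its last target. There are 200 camera calls.

### The job

Build up the flow-cell sandwich in the corner jig. Lay the large plate flat on the jig's base and push it gently home against both fences; once it is squared and released, lay the small plate flat on top of it and square that one home against the same two fences. Do not ram the plates, and leave everything else on the bench where it is.

Things in the scene. Friction and masses are not known exactly. Their poses are not given: they have to be found in the camera images.
- jig_corner (a point): Inner corner of the jig's two fences, at the height of the top of its base (6 mm above the bench). z up. Long fence: inner face at x = 0, from y = +10 to +118 mm. Short fence: inner face at y = 0, from x = -10 to -94 mm. Both 12 mm thick, 24 mm high above the base. Plates go at x < 0, y > 0, long edge along the long fence, either way round. There is no room for a finger between a plate that is home and a fence.
- large_plate_center (a point): Centre, half-way up, of the large aluminium plate: 66 mm (its x) by 104 mm (its y) by 10 mm thick (z up), 180 g, with bolt holes and a milled channel on its top. It lies flat on the bench to the right of the jig, next to it or one place further right. Home, its centre is at x = -33, y = +52, z = +5 mm in the frame of jig_corner.
- large_plate: The large plate; origin at the centre of its underside, axes as its centre point.
- small_plate_center (a point): Centre, half-way up, of the small aluminium plate: 46 mm (its x) by 80 mm (its y) by 10 mm thick (z up), 100 g, same look. It lies flat on the bench to the right of the jig, in the other of the two places. Home on top of the large plate, its centre is at x = -23, y = +40, z = +15 mm in the frame of jig_corner.
- small_plate: The small plate; origin at the centre of its underside, axes as its centre point.
- jig: Corner jig fixed to the bench: black base 116 (x) by 130 (y) by 6 mm with two plain steel fences. Origin under the centre of the base, on the bench; jig_corner is at (+46, -53, +6) mm, same axes. Turned by up to 0.25 rad: the long fence is on the far side from the robot, the short one on the right; the near and left sides are open. A plate slides on it under 1 to 5 N.
- cuvette_case: Bystander: small clear case of two cuvettes, 50x66x26 mm, loose, on the robot's side of the jig; origin at the centre of its underside.
- vial_b: Bystander: brown sample vial with black cap, 28 mm across, 53 mm tall, loose, on the robot's side of the jig; origin at the centre of its underside.
- vial_d: Bystander: brown sample vial with black cap, 28 mm across, 49 mm tall, loose, right of the work; origin at the centre of its underside. Also fixed near the work: trunking on the wall behind (front at world x = 0.638 m, 0.15 to 0.26 m up), a monitor (up to 0.36 m tall, screen at x = 0.24 to 0.33 m, y < 0.22 m; its foot, 9 mm high, reaches x = 0.39 m at y < 0.09 m).

How it is judged (in metres and radians):
On the way, in this order (a step that is already met when the one before it is completed fails the run):
1. the large plate lies flat on the jig's base, square against both fences, released (x of large_plate_center in the frame of jig_corner between -0.0345 and -0.0315 m and y of large_plate_center in the frame of jig_corner between 0.0505 and 0.0535 m and z of large_plate_center in the frame of jig_corner between 0.0035 and 0.0065 m and angle between the y axis of large_plate_center and the y axis of jig_corner, either way round below 0.02 rad and angle between large_plate_center's own z axis and vertical below 0.02 rad and contact force between large_plate and the fingers below 0.1 N and linear speed of large_plate below 0.01 m/s), for 0.2 s.
2. the small plate lies flat on the large plate, square against both fences, released (x of small_plate_center in the frame of jig_corner between -0.0245 and -0.0215 m and y of small_plate_center in the frame of jig_corner between 0.0385 and 0.0415 m and z of small_plate_center in the frame of jig_corner between 0.0135 and 0.0165 m and angle between the y axis of small_plate_center and the y axis of jig_corner, either way round below 0.02 rad and angle between small_plate_center's own z axis and vertical below 0.02 rad and contact force between small_plate and the fingers below 0.1 N and linear speed of small_plate below 0.01 m/s), for 0.2 s.
At the end, for the whole second after the job is handed in: Both plates lie flat, released and at rest, the large one on the jig's base and the small one on top of it, each with its centre within 1.5 mm of its home position against both fences (in x, y and height) and its edges parallel to the fences within 0.02 rad (all of step 1 and all of step 2); the robot touches nothing.
It fails at once if the large plate rammed into the jig with more than 60 N (contact force between large_plate and jig above 60 N).
It fails at once if the small plate rammed into the jig with more than 60 N (contact force between small_plate and jig above 60 N).
It fails at once if bystander cuvette_case moved by more than 20 mm (distance of cuvette_case from where it was at the start of the episode above 0.02 m).
It fails at once if bystander vial_b moved by more than 20 mm (distance of vial_b from where it was at the start of the episode above 0.02 m).
It fails at once if bystander vial_d moved by more than 20 mm (distance of vial_d from where it was at the start of the episode above 0.02 m).
It also fails if it takes over 72 s, if anything falls off the work surface, if the arm or the gripper's body presses on something with over 40 N, if the wrist force passes 120 N, or if a joint passes its speed limit or range.

## Working session

There is one attempt and no reset: what is moved stays moved. The work goes in short steps, Python scripts to look and compute and a tool call to move; the robot and the scene stay as the last step left them, time stands still between calls to the robot, and variables do not carry over. Pictures are saved under pics/ and viewed, at most 10 in all, crops included, and the job is handed in when it is done.

Besides the shell and the picture viewer there is one more tool, called as a command line: name --argument value ..., lists and objects as JSON in quotes. carry_out: Moves the arm, as the interface text tells. Its arguments: {"type":"object","properties":{"rows":{"type":"array","items":{"type":"object","properties":{"grip":{"type":"number"},"slide":{"type":"array","items":{"type":"number"}},"roll":{"type":"number"}}}},"force":{"type":"number"}},"required":["rows"]}

```bash
mkdir -p pics; python3 - <<'E'
from rig import get_state, imaging, order, bot
import cv2
s=get_state();print(s, bot.tcp_to_grasp)
for n in("scene","top"):
    im=imaging.get_image(n);cv2.imwrite(f"pics/{n}0.png",im[...,::-1])
    c=imaging.camera_info(n);print(n,c)
E
```

```text
{'time_s': 0.0, 'joints': array([ 1.10543927,  0.33287976, -0.06469827,  1.46096625,  0.02159944,
        1.34990812, -0.08848577]), 'qd': array([ 0.00154169, -0.00064777, -0.00033129, -0.00221076, -0.001002  ,
        0.00101862,  0.00149873]), 'joint_torque': array([ 4.58281211e-04, -6.23251104e+01,  2.50791782e-02, -3.89909470e+01,
       -6.12492976e-02,  3.96516651e-02,  1.36311942e-04]), 'ee_pos': array([ 267.5903931 , -564.37289842,  221.73711567]), 'tool_rot': array([-3.06353357e+00, -6.89556029e-01,  6.10952182e-04]), 'ft_force': array([-0.5236858 ,  0.76124346, -0.85851874]), 'ft_torque': array([ 0.0046906 , -0.05562209,  0.00830054]), 'finger_force': 0.0, 'width': 86.8947645360235} 18.700000000000003
scene {'K': array([[623.24517171,   0.        , 310.46692157],
       [  0.        , 623.24517171, 246.12504617],
       [  0.        ,   0.        ,   1.        ]]), 'dist': array([0.04869674, 0.        , 0.        , 0.        , 0.        ]), 'T': array([[ 9.99802606e-01, -1.53902593e-02,  1.25653923e-02,
         4.23363833e+02],
       [ 1.92583244e-02,  5.95179098e-01, -8.03362283e-01,
        -7.03612277e+02],
       [ 4.88529501e-03,  8.03445693e-01,  5.95358004e-01,
         6.65881329e+02],
       [ 0.00000000e+00,  0.00000000e+00,  0.00000000e+00,
         1.00000000e+00]])}
top {'K': array([[495.63597027,   0.        , 315.84669694],
       [  0.        , 495.63597027, 236.05859048],
       [  0.        ,   0.        ,   1.        ]]), 'dist': array([-0.09965687,  0.        ,  0.        ,  0.        ,  0.        ]), 'T': array([[ 1.98046716e-02,  9.94352854e-01, -1.04260140e-01,
         3.40340161e+02],
       [-9.99750459e-01,  1.86177824e-02, -1.23449330e-02,
         1.06897013e+02],
       [-1.03341267e-02,  1.04478610e-01,  9.94473441e-01,
         8.86293298e+02],
       [ 0.00000000e+00,  0.00000000e+00,  0.00000000e+00,
         1.00000000e+00]])}
```

View pics/top0.png

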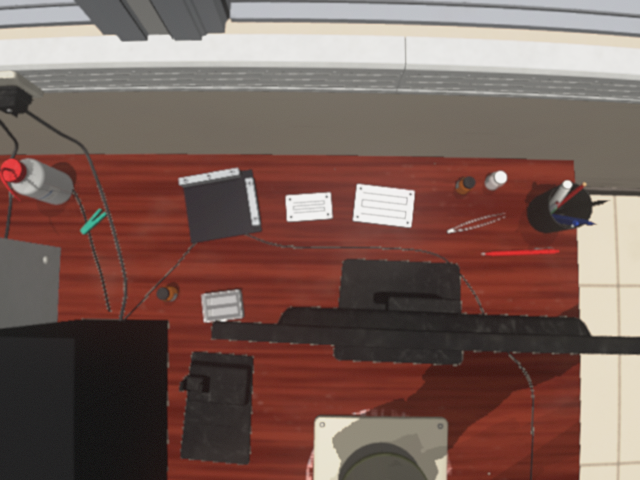

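View pics/scene0.png

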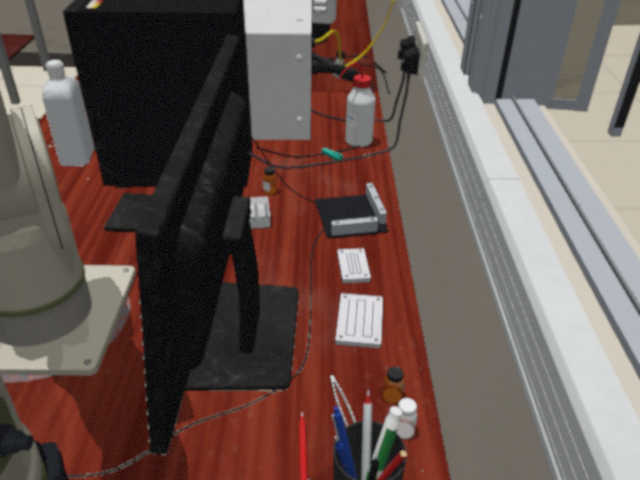

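The top view shows the jig at about (222,205), the small plate at (309,207) and the large one at (384,205). vial_d is at (465,185), vial_b at (168,293) and the case at (222,306). The scene view agrees: small plate at (353,265), large plate at (359,320), and the monitor stands between the robot and the work.

```bash
cat > h.py <<'E'
from rig import get_state, imaging, order, bot
import cv2, numpy as np
def ray(n,px,z):
    c=imaging.camera_info(n); px=np.asarray(px,float).reshape(-1,1,2)
    u=cv2.undistortPoints(px,c["K"],c["dist"]).reshape(-1,2)
    d=np.c_[u[:,0],-u[:,1],-np.ones(len(u))]@c["T"][:3,:3].T; o=c["T"][:3,3]
    return o+d*((z-o[2])/d[:,2])[:,None]
def rect(n,mask,z):
    """min-area rectangle on plane z of the largest blob: centre, size, angle of long side vs world y"""
    cs,_=cv2.findContours(mask.astype(np.uint8),cv2.RETR_EXTERNAL,cv2.CHAIN_APPROX_NONE)
    c=max(cs,key=cv2.contourArea)
    P=ray(n,c.reshape(-1,2)+0.0,z)[:,:2]
    r=cv2.minAreaRect(P.astype(np.float32)); b=cv2.boxPoints(r)
    e=[b[1]-b[0],b[2]-b[1]]; l=max(e,key=np.linalg.norm); l=l*np.sign(l[1])
    return np.array(r[0]),sorted(np.array(r[1])),np.arctan2(-l[0],l[1]),b
def roi(m,x0,x1,y0,y1):
    o=np.zeros(m.shape,bool);o[y0:y1,x0:x1]=m[y0:y1,x0:x1];return o
def pose():
    from scipy.spatial.transform import Rotation as R
    s=get_state();M=R.from_rotvec(s["tool_rot"]).as_matrix()
    return s,M
E
python3 - <<'E'
from h import *
np.set_printoptions(precision=3,suppress=True)
im=imaging.get_image("top").astype(int);mn=im.min(2);mx=im.max(2)
white=(mn>140)
cv2.imwrite("pics/crop1.png",cv2.resize(im[150:260,165:485,::-1].astype(np.uint8),None,fx=2.5,fy=2.5,interpolation=cv2.INTER_CUBIC))
for nm,b in dict(small=(275,340,180,235),large=(345,425,172,240)).items():
    for t in(120,140,160):
        r=rect("top",roi(mn>t,*b),10);print(nm,t,*r[:3])
for nm,b in dict(longf=(172,243,160,190),shortf=(243,262,165,235)).items():
    for z in (30,):
        r=rect("top",roi(mn>150,*b),z);print(nm,z,*r[:3]);print(r[3])
r=rect("top",roi(mx<70,175,265,165,250),6);print("base",*r[:3]);print(r[3])
# bystanders
print(ray("top",[(168,293),(465,185)],50)[:,:2],ray("top",[(222,306)],26)[:,:2], ray("top",[(575,215)],100),ray("scene",[(155,450)],100))
E
```

```text
small 120 [484.945 132.287] [np.float64(49.21342468261719), np.float64(82.75436401367188)] 0.09196514
small 140 [485.311 131.913] [np.float64(47.700435638427734), np.float64(81.42802429199219)] 0.095599726
small 160 [485.3   131.936] [np.float64(47.03049087524414), np.float64(80.88375854492188)] 0.0897477
large 120 [489.886  -2.296] [np.float64(69.13042449951172), np.float64(107.14763641357422)] -0.098405585
large 140 [490.022  -2.484] [np.float64(68.17932891845703), np.float64(106.32315063476562)] -0.098893695
large 160 [490.266  -2.622] [np.float64(67.22491455078125), np.float64(104.95399475097656)] -0.09863645
longf 30 [533.839 310.466] [np.float64(11.663272857666016), np.float64(107.68656158447266)] 0.18923086
[[517.984 362.251]
 [538.24  256.487]
 [549.695 258.681]
 [529.439 364.445]]
shortf 30 [489.86  230.994] [np.float64(12.605122566223145), np.float64(84.03486633300781)] -1.3799435
[[447.41  229.212]
 [449.802 216.835]
 [532.311 232.776]
 [529.919 245.153]]
base [484.452 289.777] [np.float64(113.1845932006836), np.float64(127.54215240478516)] 0.20538996
[[416.043 340.666]
 [442.055 215.804]
 [552.86  238.888]
 [526.848 363.75 ]]
[[ 326.05   366.53 ]
 [ 521.527 -138.636]] [[305.648 277.764]] [[ 465.488 -307.98   100.   ]] [[ 255.064 -303.946  100.   ]]
```

View pics/crop1.png

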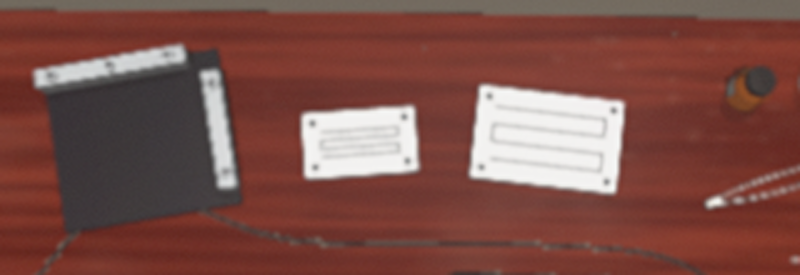

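```bash
cat >> h.py <<'E'
def plan(target,ydir_deg,n):
    """rows to take the TCP to target (world mm), tool y at world angle ydir_deg"""
    s,M=pose(); cur=np.degrees(np.arctan2(M[1,1],M[0,1])); roll=-((ydir_deg-cur+180)%360-180)
    d=np.asarray(target)-s["ee_pos"]
    print("at",s["ee_pos"].round(1),"ydir %.2f tilt %.4f roll %.2f"%(cur,np.hypot(M[0,2],M[1,2]),roll))
    for i in range(n):
        a=np.radians(cur-roll*i/n); y=np.array([np.cos(a),np.sin(a)]); x=np.array([-y[1],y[0]])
        print("slide",[round(float(v),1) for v in (d[:2]/n@x,d[:2]/n@y,-d[2]/n)],"roll %.1f"%(roll/n))
E
python3 -c "
from h import *
plan((267.6,-564.4,350),-64.6,3)
s,M=pose();print(M.round(3))
plan((487,-3,222),-5.65,14)"
```

```text
at [ 267.7 -564.5  222. ] ydir -64.63 tilt 0.0010 roll -0.03
slide [-0.0, -0.0, -42.7] roll -0.0
slide [-0.0, -0.0, -42.7] roll -0.0
slide [-0.0, -0.0, -42.7] roll -0.0
[[ 0.904  0.428 -0.   ]
 [ 0.428 -0.904  0.001]
 [-0.    -0.001 -1.   ]]
at [ 267.7 -564.5  222. ] ydir -64.63 tilt 0.0010 roll -58.98
slide [31.3, -29.5, -0.0] roll -4.2
slide [33.4, -27.1, -0.0] roll -4.2
slide [35.3, -24.6, -0.0] roll -4.2
slide [37.0, -22.0, -0.0] roll -4.2
slide [38.6, -19.2, -0.0] roll -4.2
slide [39.9, -16.3, -0.0] roll -4.2
slide [40.9, -13.3, -0.0] roll -4.2
slide [41.8, -10.3, -0.0] roll -4.2
slide [42.5, -7.2, -0.0] roll -4.2
slide [42.9, -4.0, -0.0] roll -4.2
slide [43.0, -0.9, -0.0] roll -4.2
slide [43.0, 2.3, -0.0] roll -4.2
slide [42.7, 5.4, -0.0] roll -4.2
slide [42.2, 8.6, -0.0] roll -4.2
```

carry_out --rows '[{"grip":-1,"slide":[0,0,-50],"roll":0},{"grip":-1,"slide":[0,0,-50],"roll":0},{"grip":-1,"slide":[30,-8,-25],"roll":-4.2},{"grip":-1,"slide":[40,-10,0],"roll":-4.2},{"grip":-1,"slide":[40,-12,0],"roll":-4.2}]'

```text
time_s: 0.78
ee_pos: [348.8, -483.1, 347.4]
tool_rot: [-2.969, -1.025, -0.0]
ft_force: [1.1, -0.4, -1.3]
width: 86.8
finger_force: 0.0
```

carry_out --rows '[{"grip":-1,"slide":[40,-14,0],"roll":-4.2},{"grip":-1,"slide":[40,-14,0],"roll":-4.2},{"grip":-1,"slide":[40,-14,0],"roll":-4.2},{"grip":-1,"slide":[40,-14,0],"roll":-4.2},{"grip":-1,"slide":[40,-14,0],"roll":-4.2}]'

```text
time_s: 1.4
ee_pos: [435.4, -289.3, 347.6]
tool_rot: [2.731, 1.553, -0.0]
ft_force: [0.3, -0.7, -0.6]
width: 87.1
finger_force: 0.0
```

```bash
python3 -c "
from h import *
plan((490,-2.5,100),-5.65,6)"
```

```text
at [ 435.4 -289.3  347.6] ydir -30.75 tilt 0.0002 roll -25.10
slide [45.7, -16.6, 41.3] roll -4.2
slide [46.8, -13.2, 41.3] roll -4.2
slide [47.7, -9.8, 41.3] roll -4.2
slide [48.2, -6.3, 41.3] roll -4.2
slide [48.6, -2.8, 41.3] roll -4.2
slide [48.6, 0.8, 41.3] roll -4.2
```

carry_out --rows '[{"grip":-1,"slide":[46,-17,0],"roll":-4.2},{"grip":-1,"slide":[47,-13,0],"roll":-4.2},{"grip":-1,"slide":[48,-10,20],"roll":-4.2},{"grip":-1,"slide":[48,-6,40],"roll":-4.2},{"grip":-1,"slide":[48,-3,50],"roll":-4.2}]'

```text
time_s: 2.02
ee_pos: [480.3, -55.1, 242.2]
tool_rot: [2.4, 2.024, 0.001]
ft_force: [1.3, -0.5, -0.5]
width: 87.0
finger_force: 0.0
```

carry_out --rows '[{"grip":-1,"slide":[40,1,50],"roll":-4.1},{"grip":-1,"slide":[0,0,45],"roll":0},{"grip":-1,"slide":[0,0,40],"roll":0},{"grip":-1,"slide":[0,0,0],"roll":0}]'

```text
time_s: 2.52
ee_pos: [485.7, -18.7, 106.9]
tool_rot: [-2.328, -2.104, 0.005]
ft_force: [0.1, -0.7, -0.2]
width: 86.9
finger_force: 0.0
```

```bash
python3 -c "
from h import *
plan((490,-2.5,3),-5.65,3)
import cv2
cv2.imwrite('pics/sc1.png',cv2.resize(imaging.get_image('scene')[150:400,200:470,::-1],None,fx=2,fy=2))"
```

```text
at [485.7 -18.7 106.9] ydir -5.80 tilt 0.0050 roll -0.15
slide [5.5, 0.9, 34.6] roll -0.1
slide [5.5, 0.9, 34.6] roll -0.1
slide [5.5, 0.9, 34.6] roll -0.1
```

View pics/sc1.png

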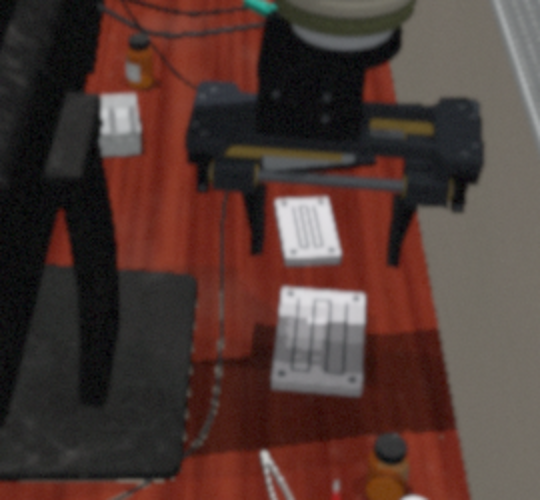

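The crop shows the gripper above the large plate, its fingers near and far of it with the closing axis across the 66 mm side. The body is clear of the wall.

carry_out --rows '[{"grip":-1,"slide":[8,1.5,40],"roll":-0.1},{"grip":-1,"slide":[8,1.5,35],"roll":0},{"grip":-1,"slide":[0,0,14],"roll":0},{"grip":-1,"slide":[0,0,9],"roll":0},{"grip":-1,"slide":[0,0,0],"roll":0}]'

```text
time_s: 3.2
ee_pos: [493.2, -4.5, 11.7]
tool_rot: [2.331, 2.104, 0.001]
ft_force: [0.4, 0.5, 0.4]
width: 87.2
finger_force: 0.0
```

```bash
python3 -c "
from h import *
plan((490,-2.5,3),-5.65,1);print(get_state()['ft_force'])"
```

```text
at [493.2  -4.5  11.7] ydir -5.86 tilt 0.0010 roll -0.21
slide [1.7, -3.4, 8.7] roll -0.2
[0.38023073 0.49719638 0.36297833]
```

carry_out --rows '[{"grip":-1,"slide":[1.7,-3.4,4],"roll":-0.2},{"grip":-1,"slide":[0,0,4],"roll":0},{"grip":-1,"slide":[0,0,0],"roll":0},{"grip":1,"slide":[0,0,0],"roll":0},{"grip":1,"slide":[0,0,0],"roll":0}]' --force 25

```text
time_s: 3.82
ee_pos: [489.5, -2.1, 3.0]
tool_rot: [2.328, 2.109, 0.0]
ft_force: [0.3, 0.0, -0.1]
width: 74.4
finger_force: 0.0
```

carry_out --rows '[{"grip":1,"slide":[0,0,0],"roll":0},{"grip":1,"slide":[0,0,0],"roll":0},{"grip":1,"slide":[0,0,0],"roll":0}]'

```text
time_s: 4.2
ee_pos: [489.3, -2.1, 2.9]
tool_rot: [-2.328, -2.11, 0.0]
ft_force: [-1.8, 0.0, 1.8]
width: 65.9
finger_force: 25.0
```

carry_out --rows '[{"grip":1,"slide":[0,0,-15],"roll":0},{"grip":1,"slide":[0,0,-30],"roll":0},{"grip":1,"slide":[0,0,-25],"roll":0},{"grip":1,"slide":[0,0,0],"roll":0}]'

```text
time_s: 4.7
ee_pos: [491.0, -2.1, 75.1]
tool_rot: [2.325, 2.107, 0.004]
ft_force: [0.2, -0.5, -2.8]
width: 65.8
finger_force: 25.0
```

```bash
python3 -c "
from h import *
plan((474,297,70),10.9,8)
s=get_state();print(s['width'],s['finger_force'],s['ft_force'],s['ft_torque'])"
```

```text
at [491.   -2.1  75.1] ydir -5.63 tilt 0.0044 roll -16.53
slide [37.0, -5.8, 0.6] roll -2.1
slide [37.2, -4.4, 0.6] roll -2.1
slide [37.3, -3.1, 0.6] roll -2.1
slide [37.4, -1.8, 0.6] roll -2.1
slide [37.4, -0.4, 0.6] roll -2.1
slide [37.4, 0.9, 0.6] roll -2.1
slide [37.4, 2.3, 0.6] roll -2.1
slide [37.3, 3.6, 0.6] roll -2.1
65.81295292040228 24.99937891960144 [ 0.15508047 -0.54419879 -2.78100828] [-0.05375672 -0.04995366 -0.03852611]
```

carry_out --rows '[{"grip":1,"slide":[37,-6,0],"roll":-2.1},{"grip":1,"slide":[37,-4.5,0],"roll":-2.1},{"grip":1,"slide":[37,-3,0],"roll":-2.1},{"grip":1,"slide":[37,-2,0],"roll":-2.1},{"grip":1,"slide":[37,-0.5,0],"roll":-2.1}]'

```text
time_s: 5.32
ee_pos: [477.5, 184.4, 72.1]
tool_rot: [-2.124, -2.315, 0.001]
ft_force: [1.2, 0.1, -0.8]
width: 65.7
finger_force: 25.0
```

carry_out --rows '[{"grip":1,"slide":[37,1,0],"roll":-2.1},{"grip":1,"slide":[37,2,0],"roll":-2.1},{"grip":1,"slide":[30,3,0],"roll":-2.0},{"grip":1,"slide":[0,0,0],"roll":0}]'

```text
time_s: 5.82
ee_pos: [470.2, 290.0, 72.1]
tool_rot: [-1.99, -2.428, -0.0]
ft_force: [-0.8, -0.7, -1.5]
width: 65.2
finger_force: 25.0
```

```bash
python3 -c "
from h import *
plan((474.2,297,11),10.9,1)
import cv2
cv2.imwrite('pics/top2.png',cv2.resize(imaging.get_image('top')[150:330,130:370,::-1],None,fx=3,fy=3))"
```

```text
at [470.2 290.   72.1] ydir 11.31 tilt 0.0019 roll 0.41
slide [6.1, 5.3, 61.1] roll 0.4
```

View pics/top2.png

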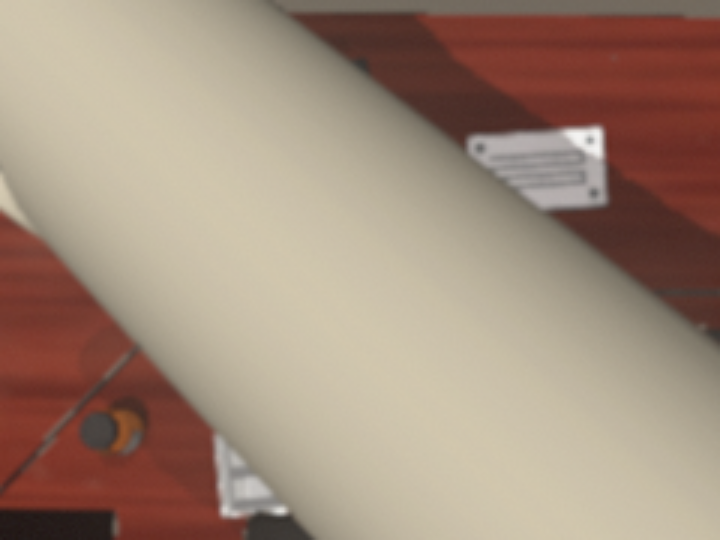

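The forearm covers the jig in the top view. The case, vial_b and the small plate are untouched. I'll go down using the state readings and the scene camera.

carry_out --rows '[{"grip":1,"slide":[6,5.3,20],"roll":0.4},{"grip":1,"slide":[0,0,25],"roll":0},{"grip":1,"slide":[0,0,8],"roll":0},{"grip":1,"slide":[0,0,0],"roll":0}]'

```text
time_s: 6.38
ee_pos: [475.6, 293.5, 19.6]
tool_rot: [-2.006, -2.417, 0.002]
ft_force: [-0.3, -0.2, -1.8]
width: 66.0
finger_force: 25.0
```

```bash
python3 -c "
from h import *
plan((474.2,297,9.2),10.9,1);print(get_state()['ft_force'])
import cv2
cv2.imwrite('pics/sc2.png',cv2.resize(imaging.get_image('scene')[130:330,230:430,::-1],None,fx=3,fy=3))"
```

```text
at [475.6 293.5  19.6] ydir 10.62 tilt 0.0011 roll -0.28
slide [3.7, -0.8, 10.4] roll -0.3
[-0.32328899 -0.2128586  -1.80339195]
```

View pics/sc2.png

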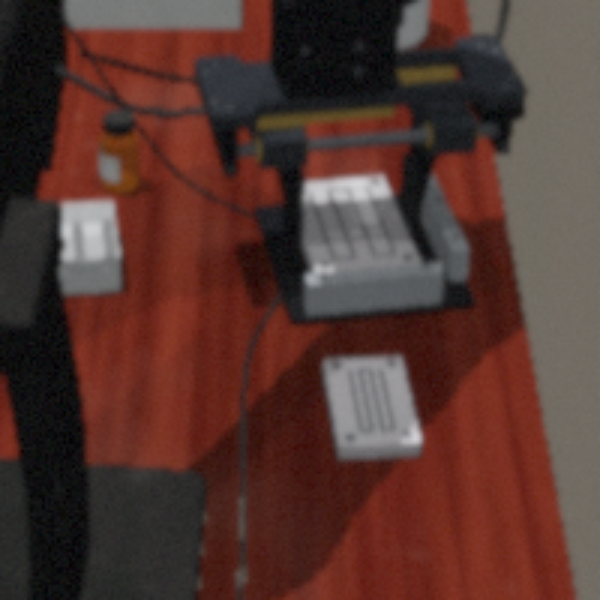

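The plate hangs level inside the jig, and the far finger fits between the plate and the long fence. Next I lower it onto the base.

carry_out --rows '[{"grip":1,"slide":[3.7,-0.8,4],"roll":-0.3},{"grip":1,"slide":[0,0,3],"roll":0},{"grip":1,"slide":[0,0,2.5],"roll":0},{"grip":1,"slide":[0,0,0],"roll":0},{"grip":1,"slide":[0,0,0],"roll":0}]'

```text
time_s: 7.05
ee_pos: [474.3, 297.8, 10.4]
tool_rot: [1.999, 2.423, -0.0]
ft_force: [-0.2, 0.9, -2.0]
width: 65.4
finger_force: 25.0
```

carry_out --rows '[{"grip":1,"slide":[0,0,1],"roll":0},{"grip":1,"slide":[0,0,0.5],"roll":0},{"grip":1,"slide":[0,0,0],"roll":0}]'

```text
time_s: 7.42
ee_pos: [474.3, 297.9, 9.0]
tool_rot: [1.999, 2.423, -0.0]
ft_force: [-0.9, -0.9, 0.8]
width: 65.6
finger_force: 25.0
```

carry_out --rows '[{"grip":-0.7,"slide":[0,0,0],"roll":0},{"grip":-0.7,"slide":[0,0,0],"roll":0},{"grip":-0.7,"slide":[0,0,0],"roll":0}]'

```text
time_s: 7.8
ee_pos: [474.3, 298.0, 8.9]
tool_rot: [1.999, 2.424, 0.0]
ft_force: [0.1, -0.5, 0.2]
width: 73.4
finger_force: 0.0
```

carry_out --rows '[{"grip":-0.7,"slide":[0,0,-15],"roll":0},{"grip":-0.7,"slide":[0,0,-20],"roll":0},{"grip":1,"slide":[0,-30,-10],"roll":0},{"grip":1,"slide":[0,-29,0],"roll":0},{"grip":1,"slide":[0,0,0],"roll":0}]'

```text
time_s: 8.43
ee_pos: [415.4, 286.8, 55.3]
tool_rot: [1.996, 2.424, 0.001]
ft_force: [1.0, 0.8, 0.4]
width: 51.8
finger_force: 0.0
```

carry_out --rows '[{"grip":1,"slide":[0,0,0],"roll":0},{"grip":1,"slide":[0,0,0],"roll":0}]'

```text
time_s: 8.68
ee_pos: [417.2, 286.8, 54.2]
tool_rot: [2.0, 2.423, 0.001]
ft_force: [-0.0, -0.2, 0.1]
width: 32.1
finger_force: 0.0
```

```bash
cat >> h.py <<'E'
C=np.array([539.9,246.6]);A=0.19;EX=np.array([np.cos(A),np.sin(A)]);EY=np.array([-np.sin(A),np.cos(A)])
def J(x,y): return C+x*EX+y*EY
def inJ(p): d=np.asarray(p)[:2]-C; return d@EX,d@EY
def go(x,y,z,n=1):
    s,_=pose();print("jig xy",np.round(inJ(s["ee_pos"]),1),"w",s["width"],"f",s["ft_force"].round(1)); plan((*J(x,y),z),np.degrees(A),n)
E
python3 -c "
from h import *
go(-112,58,9)
cv2.imwrite('pics/sc3.png',cv2.resize(imaging.get_image('scene')[130:330,230:430,::-1],None,fx=3,fy=3))"
```

```text
jig xy [-112.9   62.7] w 32.05102927152661 f [-0.  -0.2  0.1]
at [417.2 286.8  54.2] ydir 10.93 tilt 0.0007 roll 0.04
slide [-4.7, 0.9, 45.2] roll 0.0
```

View pics/sc3.png

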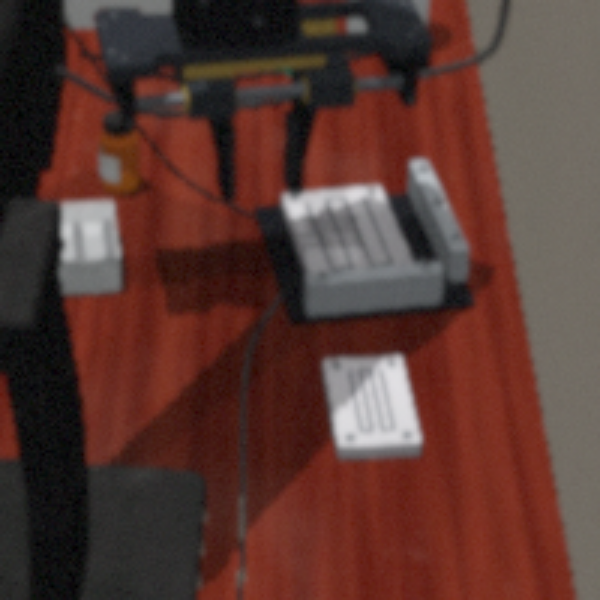

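The plate lies flat in the jig, inside the fences and released. The fingers are closing on its near side.

carry_out --rows '[{"grip":1,"slide":[-3,0,20],"roll":0},{"grip":1,"slide":[0,0,15],"roll":0},{"grip":1,"slide":[0,0,8],"roll":0},{"grip":1,"slide":[0,0,2],"roll":0},{"grip":1,"slide":[0,0,0],"roll":0}]' --force 15

```text
time_s: 9.35
ee_pos: [416.9, 283.9, 8.9]
tool_rot: [-1.999, -2.424, -0.0]
ft_force: [0.6, 0.2, -0.8]
width: 0.1
finger_force: 0.0
```

```bash
python3 -c "
from h import *
go(-104,60,9)"
```

```text
jig xy [-113.7   59.9] w 0.1299364866228376 f [ 0.6  0.2 -0.8]
at [416.9 283.9   8.9] ydir 10.98 tilt 0.0001 roll 0.10
slide [0.1, 9.7, -0.1] roll 0.1
```

carry_out --rows '[{"grip":1,"slide":[0,6,0],"roll":0.1},{"grip":1,"slide":[0,4,0],"roll":0},{"grip":1,"slide":[0,3,0],"roll":0},{"grip":1,"slide":[0,3,0],"roll":0},{"grip":1,"slide":[0,3,0],"roll":0}]'

```text
time_s: 9.98
ee_pos: [435.3, 287.3, 8.8]
tool_rot: [-2.001, -2.422, 0.001]
ft_force: [-1.9, 0.1, 0.6]
width: 0.5
finger_force: 1.0
```

carry_out --rows '[{"grip":1,"slide":[0,2,0],"roll":0},{"grip":1,"slide":[0,2,0],"roll":0},{"grip":1,"slide":[0,2,0],"roll":0},{"grip":1,"slide":[0,2,0],"roll":0},{"grip":1,"slide":[0,1,0],"roll":0}]'

```text
time_s: 10.6
ee_pos: [444.6, 289.0, 8.8]
tool_rot: [2.001, 2.422, 0.0]
ft_force: [-1.0, -0.4, -0.2]
width: 0.2
finger_force: 0.5
```

```bash
python3 -c "
from h import *
go(-81,60,9)"
```

```text
jig xy [-85.6  59.6] w 0.1790649000987199 f [-1.  -0.4 -0.2]
at [444.6 289.    8.8] ydir 10.86 tilt 0.0001 roll -0.02
slide [0.4, 4.6, -0.2] roll -0.0
```

carry_out --rows '[{"grip":1,"slide":[0,1,0],"roll":0},{"grip":1,"slide":[0,1,0],"roll":0},{"grip":1,"slide":[0,0.5,0],"roll":0},{"grip":1,"slide":[0,0,0],"roll":0}]'

```text
time_s: 11.1
ee_pos: [446.9, 289.5, 8.9]
tool_rot: [2.001, 2.422, 0.0]
ft_force: [-0.5, 0.3, 0.1]
width: 0.5
finger_force: 0.2
```

carry_out --rows '[{"grip":1,"slide":[0,0.7,0],"roll":0},{"grip":1,"slide":[0,0.5,0],"roll":0},{"grip":1,"slide":[0,0,0],"roll":0}]'

```text
time_s: 11.48
ee_pos: [448.1, 289.8, 8.9]
tool_rot: [2.001, 2.422, 0.0]
ft_force: [-1.3, -0.3, 0.3]
width: 0.1
finger_force: 0.6
```

carry_out --rows '[{"grip":1,"slide":[0,0.5,0],"roll":0},{"grip":1,"slide":[0,0.5,0],"roll":0},{"grip":1,"slide":[0,0,0],"roll":0}]'

```text
time_s: 11.85
ee_pos: [449.1, 289.9, 8.9]
tool_rot: [2.001, 2.422, 0.0]
ft_force: [-1.2, -0.5, 1.6]
width: 0.5
finger_force: 0.7
```

carry_out --rows '[{"grip":1,"slide":[0,0.5,0],"roll":0},{"grip":1,"slide":[0,0,0],"roll":0}]'

```text
time_s: 12.1
ee_pos: [449.5, 290.0, 8.9]
tool_rot: [2.001, 2.422, 0.0]
ft_force: [-2.7, -0.2, 1.9]
width: 0.3
finger_force: 0.9
```

carry_out --rows '[{"grip":1,"slide":[0,0.5,0],"roll":0},{"grip":1,"slide":[0,0.5,0],"roll":0},{"grip":1,"slide":[0,0,0],"roll":0}]'

```text
time_s: 12.48
ee_pos: [450.6, 290.2, 8.9]
tool_rot: [2.001, 2.422, 0.0]
ft_force: [-0.8, -0.0, 1.3]
width: 0.5
finger_force: 0.7
```

```bash
python3 -c "
from h import *
go(-81,60,9)
im=imaging.get_image('scene')
cv2.imwrite('pics/sc4.png',cv2.resize(im[160:260,290:410,::-1],None,fx=6,fy=6,interpolation=cv2.INTER_CUBIC))"
```

```text
jig xy [-79.5  59.7] w 0.5040248360898135 f [-0.8 -0.   1.3]
at [450.6 290.2   8.9] ydir 10.87 tilt 0.0001 roll -0.02
slide [0.3, -1.5, -0.1] roll -0.0
```

View pics/sc4.png

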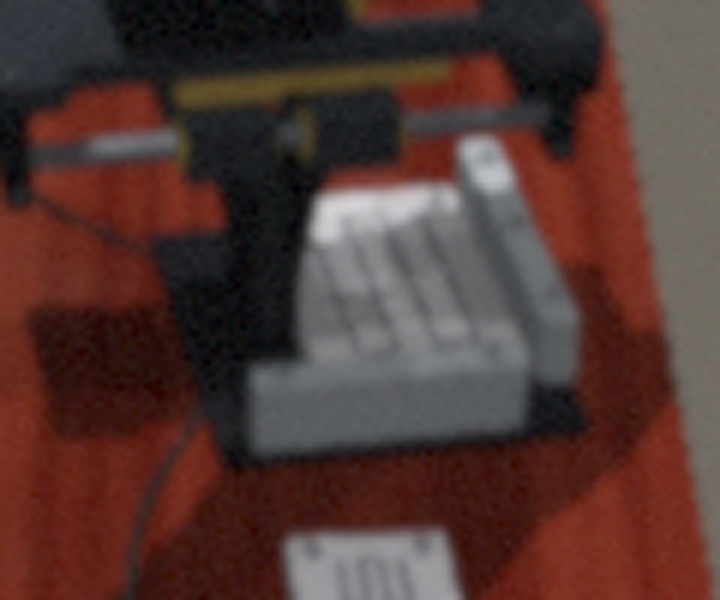

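The plate is nearly at the long fence, and the finger tips are evidently thinner than 15 mm each. I keep pushing in small steps.

carry_out --rows '[{"grip":1,"slide":[0,0.5,0],"roll":0},{"grip":1,"slide":[0,0.5,0],"roll":0},{"grip":1,"slide":[0,0,0],"roll":0}]'

```text
time_s: 12.9
ee_pos: [451.5, 290.4, 8.8]
tool_rot: [2.001, 2.422, 0.0]
ft_force: [-0.7, -0.4, -0.3]
width: 0.3
finger_force: 0.8
```

carry_out --rows '[{"grip":1,"slide":[0,0.5,0],"roll":0},{"grip":1,"slide":[0,0.5,0],"roll":0},{"grip":1,"slide":[0,0,0],"roll":0}]'

```text
time_s: 13.28
ee_pos: [452.5, 290.6, 8.8]
tool_rot: [2.001, 2.422, 0.0]
ft_force: [-2.2, 0.3, 0.2]
width: 0.8
finger_force: 0.7
```

carry_out --rows '[{"grip":1,"slide":[0,0.5,0],"roll":0},{"grip":1,"slide":[0,0.5,0],"roll":0},{"grip":1,"slide":[0,0,0],"roll":0}]'

```text
time_s: 13.65
ee_pos: [453.1, 290.7, 8.8]
tool_rot: [-2.001, -2.422, 0.001]
ft_force: [-4.4, -2.4, 2.2]
width: 0.5
finger_force: 2.2
```

carry_out --rows '[{"grip":1,"slide":[0,0.5,0],"roll":0},{"grip":1,"slide":[0,0.5,0],"roll":0},{"grip":1,"slide":[0,0,0],"roll":0}]'

```text
time_s: 14.02
ee_pos: [453.1, 290.7, 8.7]
tool_rot: [-2.0, -2.422, 0.004]
ft_force: [-9.6, -2.5, 8.5]
width: 0.3
finger_force: 4.5
```

Contact with the long fence at about 10 N. I back off and go to the left edge.

carry_out --rows '[{"grip":1,"slide":[0,-4,0],"roll":0},{"grip":1,"slide":[0,-3,-20],"roll":0},{"grip":1,"slide":[0,0,-25],"roll":0},{"grip":1,"slide":[37,25,0],"roll":0},{"grip":1,"slide":[37,26,0],"roll":0}]'

```text
time_s: 14.65
ee_pos: [485.5, 372.7, 56.2]
tool_rot: [2.002, 2.419, 0.004]
ft_force: [1.1, 0.4, 2.1]
width: 0.2
finger_force: 0.0
```

carry_out --rows '[{"grip":1,"slide":[0,0,0],"roll":0},{"grip":1,"slide":[0,0,15],"roll":0},{"grip":1,"slide":[0,0,0],"roll":0}]'

```text
time_s: 15.02
ee_pos: [483.1, 370.0, 37.5]
tool_rot: [2.002, 2.421, -0.004]
ft_force: [-0.3, -0.5, 0.5]
width: 0.3
finger_force: 0.0
```

```bash
python3 -c "
from h import *
go(-33,134,9)"
```

```text
jig xy [-32.4 131.9] w 0.25317641165938415 f [-0.3 -0.5  0.5]
at [483.1 370.   37.5] ydir 10.82 tilt 0.0026 roll -0.07
slide [2.1, -0.6, 28.5] roll -0.1
```

carry_out --rows '[{"grip":1,"slide":[2,-0.6,15],"roll":0},{"grip":1,"slide":[0,0,13.5],"roll":0},{"grip":1,"slide":[0,0,0],"roll":0},{"grip":1,"slide":[-5,0,0],"roll":0},{"grip":1,"slide":[-3,0,0],"roll":0}]'

```text
time_s: 15.65
ee_pos: [484.6, 365.6, 10.8]
tool_rot: [2.001, 2.421, 0.001]
ft_force: [0.1, 0.2, 0.1]
width: 0.6
finger_force: 0.0
```

carry_out --rows '[{"grip":1,"slide":[-2,0,0],"roll":0},{"grip":1,"slide":[-2,0,0],"roll":0},{"grip":1,"slide":[-2,0,0],"roll":0},{"grip":1,"slide":[-1.5,0,0],"roll":0},{"grip":1,"slide":[0,0,0],"roll":0}]'

```text
time_s: 16.27
ee_pos: [485.7, 358.7, 10.5]
tool_rot: [2.001, 2.422, 0.001]
ft_force: [-0.1, 2.0, 2.4]
width: 0.3
finger_force: 1.1
```

```bash
python3 -c "
from h import *
go(-33,114,9)"
```

```text
jig xy [-32.  120.3] w 0.2522713261487765 f [-0.1  2.   2.4]
at [485.7 358.7  10.5] ydir 10.87 tilt 0.0005 roll -0.01
slide [-6.3, -1.0, 1.5] roll -0.0
```

carry_out --rows '[{"grip":1,"slide":[-1.5,0,0.5],"roll":0},{"grip":1,"slide":[-1.5,0,0.5],"roll":0},{"grip":1,"slide":[-1,0,0],"roll":0},{"grip":1,"slide":[0,0,0],"roll":0}]'

```text
time_s: 16.77
ee_pos: [486.0, 355.6, 9.4]
tool_rot: [-1.999, -2.422, -0.002]
ft_force: [-1.6, 6.4, 0.2]
width: 0.3
finger_force: 3.0
```

carry_out --rows '[{"grip":1,"slide":[-0.5,0,0],"roll":0},{"grip":1,"slide":[-0.5,0,0],"roll":0},{"grip":1,"slide":[0,0,0],"roll":0}]'

```text
time_s: 17.15
ee_pos: [485.9, 355.6, 9.6]
tool_rot: [-1.998, -2.422, -0.004]
ft_force: [-0.7, 9.3, -0.9]
width: 0.6
finger_force: 4.3
```

carry_out --rows '[{"grip":1,"slide":[-0.5,0,0],"roll":0},{"grip":1,"slide":[-0.5,0,0],"roll":0},{"grip":1,"slide":[0,0,0],"roll":0}]'

```text
time_s: 17.52
ee_pos: [485.9, 355.5, 9.8]
tool_rot: [-1.997, -2.422, -0.005]
ft_force: [-1.7, 11.0, -0.6]
width: 0.4
finger_force: 5.5
```

carry_out --rows '[{"grip":1,"slide":[4,0,0],"roll":0},{"grip":1,"slide":[6,0,-20],"roll":0},{"grip":1,"slide":[0,0,-30],"roll":0},{"grip":1,"slide":[-37,-27,0],"roll":0},{"grip":1,"slide":[-37,-27,0],"roll":0}]'

```text
time_s: 18.15
ee_pos: [445.6, 278.8, 60.6]
tool_rot: [2.0, 2.421, 0.001]
ft_force: [0.1, 0.4, 0.4]
width: 0.5
finger_force: 0.0
```

carry_out --rows '[{"grip":1,"slide":[0,0,0],"roll":0},{"grip":1,"slide":[0,0,10],"roll":0},{"grip":1,"slide":[0,0,0],"roll":0}]'

```text
time_s: 18.52
ee_pos: [445.6, 280.4, 48.9]
tool_rot: [-2.0, -2.422, 0.001]
ft_force: [0.2, 0.4, 0.7]
width: 0.3
finger_force: 0.0
```

```bash
python3 -c "
from h import *
go(-84,52,9)
im=imaging.get_image('scene')
cv2.imwrite('pics/sc5.png',cv2.resize(im[165:255,290:410,::-1],None,fx=6,fy=6,interpolation=cv2.INTER_CUBIC))"
```

```text
jig xy [-86.3  51. ] w 0.30115710246299016 f [0.2 0.4 0.7]
at [445.6 280.4  48.9] ydir 10.92 tilt 0.0009 roll 0.03
slide [1.0, 2.3, 39.9] roll 0.0
```

View pics/sc5.png

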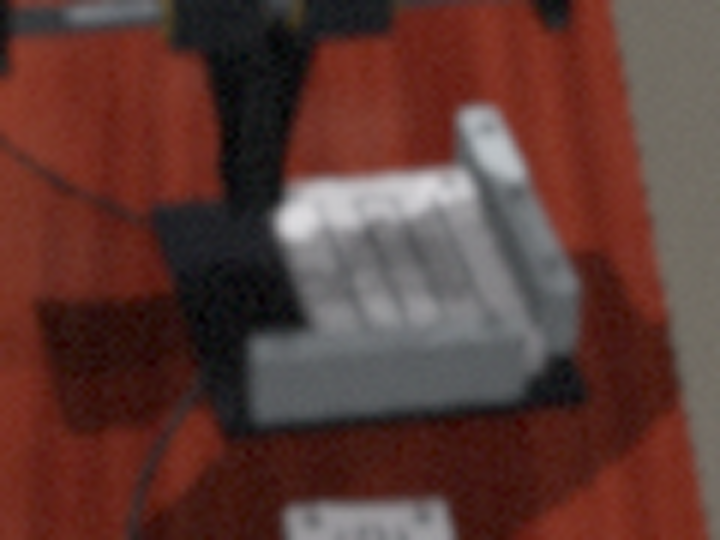

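The plate sits against both fences to the eye, though the end near the short fence may be slightly off square. I push once more toward the long fence at mid-length, then measure it numerically from above.

carry_out --rows '[{"grip":1,"slide":[0,-2,15],"roll":0},{"grip":1,"slide":[0,0,20],"roll":0},{"grip":1,"slide":[0,0,4.5],"roll":0},{"grip":1,"slide":[0,3,0],"roll":0},{"grip":1,"slide":[0,2,0],"roll":0}]'

```text
time_s: 19.2
ee_pos: [449.3, 280.4, 10.2]
tool_rot: [2.001, 2.422, 0.001]
ft_force: [-0.1, -0.4, 0.8]
width: 0.4
finger_force: 0.0
```

carry_out --rows '[{"grip":1,"slide":[0,1.5,0],"roll":0},{"grip":1,"slide":[0,1.5,0],"roll":0},{"grip":1,"slide":[0,1,0],"roll":0},{"grip":1,"slide":[0,0,0],"roll":0}]'

```text
time_s: 19.7
ee_pos: [452.7, 280.9, 9.9]
tool_rot: [2.001, 2.422, 0.0]
ft_force: [-0.5, 0.1, -0.2]
width: 0.6
finger_force: 0.0
```

```bash
python3 -c "
from h import *
go(-77,52,9)"
```

```text
jig xy [-79.1  50.2] w 0.6495837711743271 f [-0.5  0.1 -0.2]
at [452.7 280.9   9.9] ydir 10.87 tilt 0.0001 roll -0.02
slide [1.8, 2.1, 0.9] roll -0.0
```

carry_out --rows '[{"grip":1,"slide":[0,1,0],"roll":0},{"grip":1,"slide":[0,0.7,0],"roll":0},{"grip":1,"slide":[0,0,0],"roll":0}]'

```text
time_s: 20.08
ee_pos: [454.3, 281.2, 9.8]
tool_rot: [2.001, 2.422, -0.0]
ft_force: [0.5, 0.2, 0.0]
width: 0.4
finger_force: 0.0
```

carry_out --rows '[{"grip":1,"slide":[0,0.7,0],"roll":0},{"grip":1,"slide":[0,0.5,0],"roll":0},{"grip":1,"slide":[0,0,0],"roll":0}]'

```text
time_s: 20.45
ee_pos: [454.9, 281.4, 9.8]
tool_rot: [-2.0, -2.422, 0.002]
ft_force: [-4.1, -1.2, 3.0]
width: 0.8
finger_force: 2.5
```

Contact is at the same x as on the first push (-76.9 mm), so the plate is flush along the long fence. Now I go for the small plate.

carry_out --rows '[{"grip":1,"slide":[0,0.5,0],"roll":0},{"grip":1,"slide":[0,0,0],"roll":0},{"grip":1,"slide":[0,-5,0],"roll":0},{"grip":1,"slide":[0,-3,-25],"roll":0},{"grip":-1,"slide":[0,0,-40],"roll":0}]'

```text
time_s: 21.08
ee_pos: [447.5, 279.6, 74.7]
tool_rot: [-2.0, -2.422, 0.002]
ft_force: [1.7, -0.8, 0.2]
width: 5.0
finger_force: 0.0
```

carry_out --rows '[{"grip":-1,"slide":[-38,14,0],"roll":1.4},{"grip":-1,"slide":[-38,14,0],"roll":1.4},{"grip":-1,"slide":[-38,14,0],"roll":1.4},{"grip":-1,"slide":[-35,14,0],"roll":1.4},{"grip":-1,"slide":[0,0,0],"roll":0}]'

```text
time_s: 21.7
ee_pos: [528.0, 137.9, 74.7]
tool_rot: [2.122, 2.314, 0.0]
ft_force: [-0.5, 0.9, -0.7]
width: 52.6
finger_force: 0.0
```

```bash
cat >> h.py <<'E'
def edges(n,z,box):
    im=imaging.get_image(n).astype(int)
    return im
E
python3 -c "
from h import *
plan((485.2,132,3),5.27,2)
im=imaging.get_image('top')
cv2.imwrite('pics/top6.png',cv2.resize(im[150:260,165:345,::-1],None,fx=4.4,fy=4.4,interpolation=cv2.INTER_CUBIC))"
```

```text
at [528.  137.9  74.7] ydir 4.94 tilt 0.0017 roll -0.33
slide [-1.1, -21.6, 35.9] roll -0.2
slide [-1.0, -21.6, 35.9] roll -0.2
```

carry_out --rows '[{"grip":-1,"slide":[0,-25,0],"roll":-0.3},{"grip":-1,"slide":[-2,-18,0],"roll":0},{"grip":-1,"slide":[0,0,10],"roll":0},{"grip":-1,"slide":[0,0,0],"roll":0}]'

```text
time_s: 22.25
ee_pos: [483.6, 135.8, 64.2]
tool_rot: [-2.11, -2.327, 0.0]
ft_force: [-1.1, -0.4, -0.2]
width: 85.9
finger_force: 0.0
```

```bash
python3 -c "
from h import *
plan((485.2,132,3),5.27,2)
im=imaging.get_image('top')
mn=im.min(2)
print(mn[160:245:4,172:275:4])"
```

```text
at [483.6 135.8  64.2] ydir 5.62 tilt 0.0005 roll 0.35
slide [-2.0, 0.6, 30.6] roll 0.2
slide [-2.0, 0.6, 30.6] roll 0.2
[[ 49  49  49  50  50  53  52  53  56  57  56  56  56  58  57  57  57  58
   59  66 160 173 178 156 156 185]
 [ 47  48  48  49  48  51  52  53  55  53  56  56  55  57  57  58  55  58
   55  55 109 151 182 184 112 187]
 [ 52  54  53  54  55  57  57  58  59  57  59  58  56  65  85 137 161  59
   60  60  59 141 177 187 181 141]
 [ 50  51  50  51  52  53  53  54  68 113 152 201 215 211 202 169 211  71
   70  72  65  84 143 190 194 142]
 [ 52  50  61  99 138 195 206 213 211 151 212 210 201 184 136 120 159 197
  232  69  71  60 131 171 199 202]
 [ 47  49 204 147 192 215 212 196 148 133 139 173 225 237 237 238 238 230
  229 207 168  58  67 130 201 208]
 [ 44  45 158 136 105 152 225 229 240 239 240 240 240 240 232 223 208 205
  238 178 170  54  56 106 156 212]
 [ 46  47  47  59  93 173 240 240 234 225 209 214 232 238 241 240 240 214
  240 212 210  55  57  57 118 199]
 [ 48  48  53  59  72 241 233 236 241 240 241 240 238 229 212 215 224 236
  240 219 216  65  56  55  77 131
[... 719 characters left out ...]
72  73  72
   73  73 170 200  73  56  55  56]
 [ 49  51  51  52  57  65  65  66  65  69  69  70  71  71  70  72  72  72
   72  72 150 187  82  52  51  51]
 [ 53  54  55  54  54  65  66  66  66  67  69  70  69  71  71  71  71  72
   70  72  71  67  68  54  52  50]
 [ 49  47  48  46  49  64  64  65  67  66  68  69  69  70  70  69  70  71
   68  67  63  55  52  50  48  49]
 [ 48  49  48  46  48  63  64  65  65  67  69  69  69  65  63  58  53  53
   55  63  65  57  51  51  50  47]
 [ 46  46  47  47  47  64  63  63  60  56  50  49  51  50  50  50  48  50
   50  47  49  56  64  57  48  46]
 [ 43  45  44  44  45  63  53  45  48  48  47  50  48  49  46  46  46  46
   45  45  44  46  43  45  57  60]]
```

```bash
cat >> h.py <<'E'
def edgefit(im,z,cols,r0,r1,rows,c0,c1,t=150):
    """near edge (bright above, dark below) over cols; left edge (dark left, bright right) over rows; in jig frame"""
    g=im.min(2).astype(float); N=[];L=[]
    for c in cols:
        k=[r for r in range(r0,r1) if g[r,c]>=t>g[r+1,c]][-1]; N.append((c,k+(g[k,c]-t)/(g[k,c]-g[k+1,c])))
    for r in rows:
        k=[c for c in range(c0,c1) if g[r,c]<t<=g[r,c+1]][-1]; L.append((k+(t-g[r,k])/(g[r,k+1]-g[r,k]),r))
    for nm,P,ax in(("near x",N,0),("left y",L,1)):
        q=np.array([inJ(p) for p in ray("top",P,z)]); f=np.polyfit(q[:,1-ax],q[:,ax],1); res=q[:,ax]-np.polyval(f,q[:,1-ax])
        print(nm,"median %.2f slope %.4f res %.2f"%(np.median(q[:,ax]),f[0],res.std()))
E
python3 -c "
from h import *
edgefit(imaging.get_image('top'),16,range(202,240,2),205,228,range(192,212,2),180,198)"
```

```text
near x median -66.92 slope 0.0013 res 0.16
left y median 105.03 slope 0.0100 res 0.14
```

carry_out --rows '[{"grip":-1,"slide":[-4,1.2,25],"roll":0.3},{"grip":-1,"slide":[0,0,25],"roll":0},{"grip":-1,"slide":[0,0,7],"roll":0},{"grip":-1,"slide":[0,0,3],"roll":0},{"grip":-1,"slide":[0,0,0],"roll":0}]'

```text
time_s: 22.98
ee_pos: [485.8, 131.8, 5.5]
tool_rot: [2.116, 2.321, 0.001]
ft_force: [-0.2, 0.8, -0.6]
width: 86.7
finger_force: 0.0
```

```bash
python3 -c "
from h import *
plan((485.2,132,3),5.27,1)"
```

```text
at [485.8 131.8   5.5] ydir 5.28 tilt 0.0009 roll 0.01
slide [0.3, -0.5, 2.5] roll 0.0
```

The large plate is home: its edges lie at -66.9 and 105.0 mm, about 1 mm of which is blur, and it is square to 0.001 rad. I grip the small plate.

carry_out --rows '[{"grip":-1,"slide":[0.3,-0.5,2.5],"roll":0},{"grip":1,"slide":[0,0,0],"roll":0},{"grip":1,"slide":[0,0,0],"roll":0},{"grip":1,"slide":[0,0,0],"roll":0},{"grip":1,"slide":[0,0,0],"roll":0}]' --force 25

```text
time_s: 23.6
ee_pos: [484.8, 131.7, 2.4]
tool_rot: [2.117, 2.321, 0.0]
ft_force: [-0.4, 0.2, 0.2]
width: 55.3
finger_force: 0.0
```

carry_out --rows '[{"grip":1,"slide":[0,0,0],"roll":0},{"grip":1,"slide":[0,0,0],"roll":0},{"grip":1,"slide":[0,0,0],"roll":0}]'

```text
time_s: 23.98
ee_pos: [484.6, 131.7, 2.4]
tool_rot: [2.117, 2.321, -0.0]
ft_force: [-1.1, -0.6, 1.5]
width: 45.5
finger_force: 25.0
```

carry_out --rows '[{"grip":1,"slide":[0,0,-15],"roll":0},{"grip":1,"slide":[0,0,-30],"roll":0},{"grip":1,"slide":[0,0,-27],"roll":0},{"grip":1,"slide":[0,0,0],"roll":0}]'

```text
time_s: 24.48
ee_pos: [486.3, 132.2, 76.9]
tool_rot: [2.115, 2.319, 0.005]
ft_force: [-0.8, -0.5, -1.3]
width: 45.6
finger_force: 25.0
```

```bash
python3 -c "
from h import *
go(-45,50,73,5)"
```

```text
jig xy [ -74.3 -102.2] w 45.56692334705999 f [-0.8 -0.5 -1.3]
at [486.3 132.2  76.9] ydir 5.27 tilt 0.0045 roll -5.62
slide [30.9, 2.8, 0.8] roll -1.1
slide [30.8, 3.5, 0.8] roll -1.1
slide [30.7, 4.1, 0.8] roll -1.1
slide [30.6, 4.7, 0.8] roll -1.1
slide [30.5, 5.3, 0.8] roll -1.1
```

carry_out --rows '[{"grip":1,"slide":[31,3,0],"roll":-1.1},{"grip":1,"slide":[31,3.5,0],"roll":-1.1},{"grip":1,"slide":[31,4,0],"roll":-1.1},{"grip":1,"slide":[31,4.5,0],"roll":-1.1},{"grip":1,"slide":[30,5,0],"roll":-1.1}]'

```text
time_s: 25.1
ee_pos: [484.1, 287.8, 73.7]
tool_rot: [-2.002, -2.42, 0.001]
ft_force: [0.1, -0.4, -1.7]
width: 45.6
finger_force: 25.0
```

carry_out --rows '[{"grip":1,"slide":[0,0,10],"roll":0},{"grip":1,"slide":[0,0,15],"roll":0},{"grip":1,"slide":[0,0,0],"roll":0}]'

```text
time_s: 25.48
ee_pos: [483.8, 285.2, 47.4]
tool_rot: [-2.004, -2.418, 0.005]
ft_force: [-0.5, -0.1, -1.6]
width: 45.8
finger_force: 25.0
```

```bash
python3 -c "
from h import *
go(-45,50,18.5)"
```

```text
jig xy [-47.8  48.5] w 45.844803819342864 f [-0.5 -0.1 -1.6]
at [483.8 285.2  47.4] ydir 10.69 tilt 0.0034 roll -0.19
slide [1.5, 2.8, 28.9] roll -0.2
```

carry_out --rows '[{"grip":1,"slide":[1.5,2,12],"roll":-0.2},{"grip":1,"slide":[0,0,10],"roll":0},{"grip":1,"slide":[0,0,3],"roll":0},{"grip":1,"slide":[0,0,0],"roll":0},{"grip":1,"slide":[0,0,0],"roll":0}]'

```text
time_s: 26.1
ee_pos: [486.4, 289.1, 24.7]
tool_rot: [1.999, 2.423, 0.001]
ft_force: [-0.5, -0.6, -1.6]
width: 45.6
finger_force: 25.0
```

carry_out --rows '[{"grip":1,"slide":[0,0,1],"roll":0},{"grip":1,"slide":[0,0,1],"roll":0},{"grip":1,"slide":[0,0,0],"roll":0}]'

```text
time_s: 26.48
ee_pos: [486.2, 288.9, 22.3]
tool_rot: [1.999, 2.423, -0.0]
ft_force: [0.7, 0.2, -1.5]
width: 45.4
finger_force: 25.0
```

```bash
python3 -c "
from h import *
go(-45,50,18.4)"
```

```text
jig xy [-44.7  51.7] w 45.431053276905956 f [ 0.7  0.2 -1.5]
at [486.2 288.9  22.3] ydir 10.97 tilt 0.0001 roll 0.08
slide [-1.7, -0.3, 3.9] roll 0.1
```

carry_out --rows '[{"grip":1,"slide":[-1,-0.5,1.5],"roll":0.1},{"grip":1,"slide":[0,0,1.2],"roll":0},{"grip":1,"slide":[0,0,0.6],"roll":0},{"grip":1,"slide":[0,0,0],"roll":0}]'

```text
time_s: 26.98
ee_pos: [486.0, 287.9, 19.0]
tool_rot: [2.001, 2.422, -0.0]
ft_force: [0.1, -0.2, -1.5]
width: 45.7
finger_force: 25.0
```

carry_out --rows '[{"grip":1,"slide":[0,0,0.6],"roll":0},{"grip":1,"slide":[0,0,0],"roll":0}]'

```text
time_s: 27.22
ee_pos: [486.0, 287.9, 18.5]
tool_rot: [2.001, 2.422, 0.0]
ft_force: [-0.4, -0.1, -0.9]
width: 45.4
finger_force: 25.0
```

carry_out --rows '[{"grip":1,"slide":[0,0,0.3],"roll":0},{"grip":1,"slide":[0,0,0],"roll":0},{"grip":-0.24,"slide":[0,0,0],"roll":0},{"grip":-0.24,"slide":[0,0,0],"roll":0},{"grip":-0.24,"slide":[0,0,0],"roll":0}]'

```text
time_s: 27.85
ee_pos: [486.0, 287.8, 18.1]
tool_rot: [2.001, 2.422, 0.0]
ft_force: [-0.3, -0.1, 0.5]
width: 53.6
finger_force: 0.0
```

carry_out --rows '[{"grip":-0.24,"slide":[0,0,-15],"roll":0},{"grip":-0.24,"slide":[0,0,-22],"roll":0},{"grip":1,"slide":[0,-25,-5],"roll":0},{"grip":1,"slide":[0,-22,0],"roll":0},{"grip":1,"slide":[0,0,0],"roll":0}]' --force 15

```text
time_s: 28.48
ee_pos: [439.3, 279.2, 61.8]
tool_rot: [1.998, 2.422, 0.001]
ft_force: [-0.4, -0.0, 0.1]
width: 31.9
finger_force: 0.0
```

carry_out --rows '[{"grip":1,"slide":[0,0,0],"roll":0},{"grip":1,"slide":[0,0,0],"roll":0}]'

```text
time_s: 28.72
ee_pos: [440.6, 279.1, 60.5]
tool_rot: [2.002, 2.421, 0.001]
ft_force: [-0.6, -0.2, -0.9]
width: 11.8
finger_force: 0.0
```

```bash
python3 -c "
from h import *
go(-88,46,18.5)
im=imaging.get_image('scene')
cv2.imwrite('pics/sc7.png',cv2.resize(im[155:255,290:410,::-1],None,fx=6,fy=6,interpolation=cv2.INTER_CUBIC))"
```

```text
jig xy [-91.4  50.7] w 11.838003616755651 f [-0.6 -0.2 -0.9]
at [440.6 279.1  60.5] ydir 10.83 tilt 0.0007 roll -0.05
slide [-4.7, 3.4, 42.0] roll -0.1
```

View pics/sc7.png

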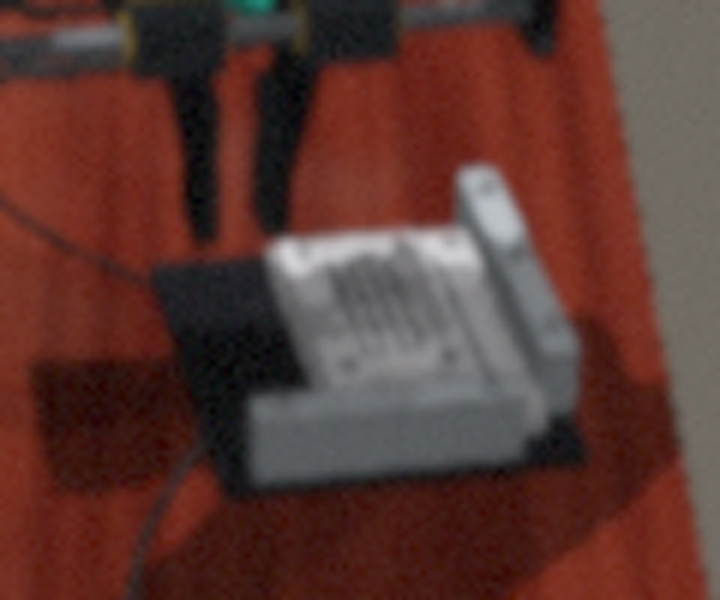

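The small plate lies on the large one, offset from both fences, and the large plate has not moved. Next is the push toward the long fence at TCP height 19 to 20 mm.

carry_out --rows '[{"grip":1,"slide":[-1,1,20],"roll":0},{"grip":1,"slide":[0,0,14],"roll":0},{"grip":1,"slide":[0,0,6],"roll":0},{"grip":1,"slide":[0,0,0],"roll":0}]'

```text
time_s: 29.28
ee_pos: [440.5, 278.1, 19.5]
tool_rot: [-2.0, -2.422, 0.002]
ft_force: [0.1, 0.8, -0.2]
width: 0.3
finger_force: 0.0
```

```bash
python3 -c "
from h import *
go(-80,50,19.5)"
```

```text
jig xy [-91.7  49.8] w 0.32192569363961854 f [ 0.1  0.8 -0.2]
at [440.5 278.1  19.5] ydir 10.89 tilt 0.0012 roll 0.00
slide [0.2, 11.7, 0.0] roll 0.0
```

carry_out --rows '[{"grip":1,"slide":[0,6,0],"roll":0},{"grip":1,"slide":[0,5,0],"roll":0},{"grip":1,"slide":[0,3,0],"roll":0},{"grip":1,"slide":[0,3,0],"roll":0},{"grip":1,"slide":[0,2,0],"roll":0}]'

```text
time_s: 29.9
ee_pos: [459.6, 281.8, 20.2]
tool_rot: [-2.001, -2.422, 0.0]
ft_force: [-1.1, 0.1, 0.0]
width: 0.6
finger_force: 0.7
```

carry_out --rows '[{"grip":1,"slide":[0,2.5,0],"roll":0},{"grip":1,"slide":[0,2.5,0],"roll":0},{"grip":1,"slide":[0,2,0],"roll":0},{"grip":1,"slide":[0,2,0],"roll":0},{"grip":1,"slide":[0,1,0],"roll":0}]'

```text
time_s: 30.52
ee_pos: [469.6, 283.7, 20.1]
tool_rot: [2.001, 2.422, 0.0]
ft_force: [-1.7, -1.3, 1.5]
width: 0.4
finger_force: 0.7
```

```bash
python3 -c "
from h import *
go(-57,50,19.5)"
```

```text
jig xy [-62.1  49.7] w 0.415536741077288 f [-1.7 -1.3  1.5]
at [469.6 283.7  20.1] ydir 10.87 tilt 0.0001 roll -0.02
slide [0.3, 5.1, 0.6] roll -0.0
```

carry_out --rows '[{"grip":1,"slide":[0,1,0],"roll":0},{"grip":1,"slide":[0,1,0],"roll":0},{"grip":1,"slide":[0,1,0],"roll":0},{"grip":1,"slide":[0,0.5,0],"roll":0},{"grip":1,"slide":[0,0,0],"roll":0}]'

```text
time_s: 31.15
ee_pos: [472.9, 284.3, 20.1]
tool_rot: [2.001, 2.422, 0.0]
ft_force: [0.4, 1.3, 0.3]
width: 0.3
finger_force: 0.2
```

carry_out --rows '[{"grip":1,"slide":[0,0.5,0],"roll":0},{"grip":1,"slide":[0,0.5,0],"roll":0},{"grip":1,"slide":[0,0,0],"roll":0}]'

```text
time_s: 31.52
ee_pos: [473.9, 284.5, 20.2]
tool_rot: [2.001, 2.422, 0.0]
ft_force: [-1.1, 0.7, 0.1]
width: 0.3
finger_force: 0.3
```

carry_out --rows '[{"grip":1,"slide":[0,0.5,0],"roll":0},{"grip":1,"slide":[0,0.5,0],"roll":0},{"grip":1,"slide":[0,0,0],"roll":0}]'

```text
time_s: 31.9
ee_pos: [474.6, 284.7, 20.1]
tool_rot: [-2.001, -2.422, 0.001]
ft_force: [-1.5, -0.5, 1.0]
width: 0.3
finger_force: 1.2
```

carry_out --rows '[{"grip":1,"slide":[0,0.5,0],"roll":0},{"grip":1,"slide":[0,0.4,0],"roll":0},{"grip":1,"slide":[0,0,0],"roll":0}]'

```text
time_s: 32.28
ee_pos: [474.7, 284.7, 20.1]
tool_rot: [-2.0, -2.422, 0.003]
ft_force: [-7.3, -1.9, 5.9]
width: 0.4
finger_force: 3.5
```

```bash
python3 -c "
from h import *
go(-57,50,19.5)"
```

```text
jig xy [-56.8  49.7] w 0.41338107968021004 f [-7.3 -1.9  5.9]
at [474.7 284.7  20.1] ydir 10.89 tilt 0.0020 roll 0.01
slide [0.3, -0.2, 0.6] roll 0.0
```

Home in x, with contact at -56.8 mm as expected. Next the left edge.

carry_out --rows '[{"grip":1,"slide":[0,-4,0],"roll":0},{"grip":1,"slide":[0,-3,-20],"roll":0},{"grip":1,"slide":[0,0,-20],"roll":0},{"grip":1,"slide":[35,20,0],"roll":0},{"grip":1,"slide":[36,20,0],"roll":0}]'

```text
time_s: 32.9
ee_pos: [496.6, 361.5, 62.6]
tool_rot: [2.002, 2.419, 0.004]
ft_force: [0.2, 1.1, 0.6]
width: 0.2
finger_force: 0.0
```

carry_out --rows '[{"grip":1,"slide":[0,0,0],"roll":0},{"grip":1,"slide":[0,0,15],"roll":0},{"grip":1,"slide":[0,0,0],"roll":0}]'

```text
time_s: 33.28
ee_pos: [494.4, 358.9, 43.9]
tool_rot: [2.002, 2.42, -0.004]
ft_force: [-0.6, -0.3, 0.2]
width: 0.6
finger_force: 0.0
```

```bash
python3 -c "
from h import *
go(-23,114,19.5)"
```

```text
jig xy [-23.5 118.9] w 0.6023793732144526 f [-0.6 -0.3  0.2]
at [494.4 358.9  43.9] ydir 10.80 tilt 0.0026 roll -0.08
slide [-4.9, 0.5, 24.4] roll -0.1
```

carry_out --rows '[{"grip":1,"slide":[0,0,12],"roll":0},{"grip":1,"slide":[0,0,10],"roll":0},{"grip":1,"slide":[0,0,2],"roll":0},{"grip":1,"slide":[0,0,0],"roll":0},{"grip":1,"slide":[-5,0,0],"roll":0}]'

```text
time_s: 33.9
ee_pos: [495.6, 356.3, 21.5]
tool_rot: [-2.0, -2.423, -0.001]
ft_force: [-0.0, -0.1, -0.0]
width: 0.2
finger_force: 0.0
```

carry_out --rows '[{"grip":1,"slide":[-5,0,0],"roll":0},{"grip":1,"slide":[-3,0,0],"roll":0},{"grip":1,"slide":[-2,0,0],"roll":0},{"grip":1,"slide":[-2,0,0],"roll":0},{"grip":1,"slide":[-2,0,0],"roll":0}]'

```text
time_s: 34.52
ee_pos: [498.3, 342.3, 21.2]
tool_rot: [-2.001, -2.422, -0.0]
ft_force: [0.1, 1.6, -0.2]
width: 0.5
finger_force: 0.4
```

```bash
python3 -c "
from h import *
go(-23,93,19.5)"
```

```text
jig xy [-22.8 101.9] w 0.48769443395245665 f [ 0.1  1.6 -0.2]
at [498.3 342.3  21.2] ydir 10.88 tilt 0.0003 roll -0.00
slide [-8.9, -0.2, 1.7] roll -0.0
```

carry_out --rows '[{"grip":1,"slide":[-2,0,0.5],"roll":0},{"grip":1,"slide":[-2,0,0.5],"roll":0},{"grip":1,"slide":[-2,0,0],"roll":0},{"grip":1,"slide":[-0.5,0,0],"roll":0},{"grip":1,"slide":[0,0,0],"roll":0}]'

```text
time_s: 35.15
ee_pos: [499.6, 335.6, 20.1]
tool_rot: [2.001, 2.422, -0.0]
ft_force: [0.1, 0.6, 0.2]
width: 0.6
finger_force: 0.4
```

carry_out --rows '[{"grip":1,"slide":[-0.5,0,0],"roll":0},{"grip":1,"slide":[-0.5,0,0],"roll":0},{"grip":1,"slide":[0,0,0],"roll":0}]'

```text
time_s: 35.52
ee_pos: [499.7, 334.7, 20.1]
tool_rot: [2.001, 2.422, -0.0]
ft_force: [0.1, 0.3, 0.2]
width: 0.4
finger_force: 0.5
```

carry_out --rows '[{"grip":1,"slide":[-0.5,0,0],"roll":0},{"grip":1,"slide":[-0.5,0,0],"roll":0},{"grip":1,"slide":[0,0,0],"roll":0}]'

```text
time_s: 35.9
ee_pos: [499.8, 333.9, 20.1]
tool_rot: [-2.001, -2.422, -0.0]
ft_force: [-1.3, 2.1, 0.6]
width: 0.2
finger_force: 1.0
```

```bash
python3 -c "
from h import *
go(-23,93,19.5)"
```

```text
jig xy [-22.8  93.3] w 0.24305349666761425 f [-1.3  2.1  0.6]
at [499.8 333.9  20.1] ydir 10.88 tilt 0.0002 roll -0.01
slide [-0.3, -0.2, 0.6] roll -0.0
```

carry_out --rows '[{"grip":1,"slide":[-0.5,0,0],"roll":0},{"grip":1,"slide":[-0.5,0,0],"roll":0},{"grip":1,"slide":[0,0,0],"roll":0}]'

```text
time_s: 36.28
ee_pos: [499.8, 333.8, 20.3]
tool_rot: [-2.0, -2.422, -0.002]
ft_force: [-1.1, 5.5, -0.5]
width: 0.6
finger_force: 2.7
```

carry_out --rows '[{"grip":1,"slide":[-0.5,0,0],"roll":0},{"grip":1,"slide":[0,0,0],"roll":0}]'

```text
time_s: 36.52
ee_pos: [499.8, 333.8, 20.4]
tool_rot: [-1.999, -2.422, -0.003]
ft_force: [-1.0, 6.5, -0.7]
width: 0.2
finger_force: 3.3
```

```bash
python3 -c "
from h import *
go(-23,93,19.5)"
```

```text
jig xy [-22.9  93.2] w 0.24564955622749637 f [-1.   6.5 -0.7]
at [499.8 333.8  20.4] ydir 10.93 tilt 0.0020 roll 0.05
slide [-0.2, -0.1, 0.9] roll 0.0
```

Home in y (93.2 mm, expected 93.1). One final squaring push toward the long fence at mid-length.

carry_out --rows '[{"grip":1,"slide":[4,0,0],"roll":0},{"grip":1,"slide":[4,0,-20],"roll":0},{"grip":1,"slide":[0,0,-20],"roll":0},{"grip":1,"slide":[-30,-23,0],"roll":0},{"grip":1,"slide":[-31,-23,0],"roll":0}]'

```text
time_s: 37.15
ee_pos: [465.2, 271.2, 61.8]
tool_rot: [2.0, 2.421, 0.002]
ft_force: [0.2, -0.5, -0.4]
width: 0.5
finger_force: 0.0
```

carry_out --rows '[{"grip":1,"slide":[0,0,0],"roll":0},{"grip":1,"slide":[0,0,15],"roll":0},{"grip":1,"slide":[0,0,0],"roll":0}]'

```text
time_s: 37.52
ee_pos: [464.5, 272.0, 44.2]
tool_rot: [-1.999, -2.422, 0.002]
ft_force: [-0.1, -0.0, -0.2]
width: 0.2
finger_force: 0.0
```

```bash
python3 -c "
from h import *
go(-65,40,20)"
```

```text
jig xy [-69.2  39.2] w 0.19018235336598394 f [-0.1 -0.  -0.2]
at [464.5 272.   44.2] ydir 10.92 tilt 0.0015 roll 0.03
slide [0.8, 4.2, 24.2] roll 0.0
```

carry_out --rows '[{"grip":1,"slide":[0.8,2,14],"roll":0},{"grip":1,"slide":[0,0,10],"roll":0},{"grip":1,"slide":[0,0,0],"roll":0},{"grip":1,"slide":[0,3,0],"roll":0},{"grip":1,"slide":[0,3,0],"roll":0}]'

```text
time_s: 38.15
ee_pos: [473.3, 274.1, 21.6]
tool_rot: [2.001, 2.421, 0.001]
ft_force: [0.1, -0.2, 0.3]
width: 0.3
finger_force: 0.0
```

carry_out --rows '[{"grip":1,"slide":[0,1,0],"roll":0},{"grip":1,"slide":[0,1,0],"roll":0},{"grip":1,"slide":[0,0.5,0],"roll":0},{"grip":1,"slide":[0,0,0],"roll":0}]'

```text
time_s: 38.65
ee_pos: [475.2, 274.4, 21.2]
tool_rot: [2.001, 2.422, -0.0]
ft_force: [0.2, 0.3, 1.0]
width: 0.7
finger_force: 0.0
```

```bash
python3 -c "
from h import *
go(-57,40,20)"
```

```text
jig xy [-58.3  39.5] w 0.7062168341201878 f [0.2 0.3 1. ]
at [475.2 274.4  21.2] ydir 10.87 tilt 0.0001 roll -0.01
slide [0.5, 1.3, 1.2] roll -0.0
```

carry_out --rows '[{"grip":1,"slide":[0,0.7,0],"roll":0},{"grip":1,"slide":[0,0.7,0],"roll":0},{"grip":1,"slide":[0,0.5,0],"roll":0},{"grip":1,"slide":[0,0,0],"roll":0}]'

```text
time_s: 39.15
ee_pos: [476.6, 274.7, 21.1]
tool_rot: [-2.001, -2.422, 0.001]
ft_force: [-3.9, -1.2, 3.6]
width: 0.9
finger_force: 1.9
```

carry_out --rows '[{"grip":1,"slide":[0,0.5,0],"roll":0},{"grip":1,"slide":[0,0,0],"roll":0}]'

```text
time_s: 39.4
ee_pos: [476.6, 274.7, 21.0]
tool_rot: [-2.0, -2.422, 0.003]
ft_force: [-6.5, -2.6, 5.9]
width: 0.4
finger_force: 3.2
```

```bash
python3 -c "
from h import *
go(-57,40,20)"
```

```text
jig xy [-56.8  39.5] w 0.37836686138837344 f [-6.5 -2.6  5.9]
at [476.6 274.7  21. ] ydir 10.89 tilt 0.0018 roll 0.00
slide [0.5, -0.2, 1.0] roll 0.0
```

Both small-plate pushes meet the fence at x = -56.8 mm, so it is flush. I retract, move clear and check both plates from above.

carry_out --rows '[{"grip":1,"slide":[0,-4,0],"roll":0},{"grip":1,"slide":[0,-3,-20],"roll":0},{"grip":1,"slide":[0,0,-35],"roll":0},{"grip":1,"slide":[-45,14,0],"roll":0},{"grip":1,"slide":[-45,14,0],"roll":0}]'

```text
time_s: 40.02
ee_pos: [516.4, 190.1, 78.4]
tool_rot: [1.998, 2.422, 0.004]
ft_force: [0.2, -0.5, -0.4]
width: 0.3
finger_force: 0.0
```

carry_out --rows '[{"grip":1,"slide":[-45,0,0],"roll":0},{"grip":1,"slide":[-35,0,0],"roll":0},{"grip":1,"slide":[0,0,0],"roll":0}]'

```text
time_s: 40.4
ee_pos: [531.5, 108.5, 77.4]
tool_rot: [2.006, 2.415, 0.0]
ft_force: [0.0, 0.4, -0.3]
width: 0.3
finger_force: 0.0
```

```bash
python3 -c "
from h import *
print(get_state()['ee_pos'])
im=imaging.get_image('top')
np.set_printoptions(linewidth=250)
edgefit(im,16,range(202,240,2),205,228,range(192,212,2),180,198)
print(im.min(2)[172:224:2,184:256:2])
for n,p,z in(('b',(168,293),50),('d',(465,185),50)): print(n,im[p[1],p[0]])
"
```

```text
[531.47934387 108.5173427   77.39044615]
near x median -66.93 slope 0.0007 res 0.17
left y median 105.06 slope 0.0103 res 0.14
[[ 51  52  52  53  52  52  53  51  52  58  68  77 112 139 153 196 201 203 215 214 212 211 202 172 168 188 210 177  67  66  71  64  64  65  58  53]
 [ 48  46  48  56  63  73 103 133 140 172 200 190 175 201 213 212 211 211 209 210 209 207 207 201 180 189 192 177 174 187 167  73  63  64  59  54]
 [ 99 128 137 163 196 197 206 213 213 213 212 199 149 172 212 210 208 208 200 193 191 181 191 202 209 225 233 238 227 225 230 109  62  74  65  53]
 [174 190 208 212 213 213 213 214 213 213 211 208 176 172 195 192 195 199 210 227 234 236 241 242 241 241 240 239 185 172 234 177 152 166 121  51]
 [146 162 192 214 215 215 213 200 196 195 185 196 203 222 233 235 241 241 241 241 240 240 240 241 240 241 240 239 232 232 239 218 206 204 167  59]
 [181 171 191 188 156 139 136 112 164 232 228 236 242 241 241 240 240 241 241 241 241 240 240 238 232 228 221 211 231 241 239 209 170 168 160  63]
 [136 112 105 146 154 179 225 226 231 235 155 191 242 241 241 240 240 238 233 229 223 211 2
[... 2178 characters left out ...]
1 241 242 241 241 241 231 224 215 173 148 131  96  79  75  67  66  65 119 214 218]
 [ 54  56  64  65  87 227 176 188 240 241 241 241 241 241 241 233 225 222 183 151 142 110  84  77  70  66  67  68  67  70  70  70  68 116 211 208]
 [ 56  54  63  64  78 232 230 232 242 235 225 224 190 155 144 115  87  80  71  66  66  68  68  70  69  70  69  69  70  69  70  71  66 105 193 161]
 [ 56  56  62  63  71 195 210 159 144 122  85  78  71  65  64  66  68  68  69  71  71  72  70  70  69  71  70  69  70  71  71  70  69  78 170 190]
 [ 55  55  61  62  61  72  74  64  63  65  64  67  67  68  70  69  68  68  70  70  70  70  69  70  71  70  71  70  70  69  70  71  70  71 176 217]]
b [61 46 43]
d [184 175 154]
```

```bash
python3 -c "
from rig import order
print(order.finish_job())"
```

```text
the job is handed in; nothing more can be done
None
```

I handed the job in with both plates stacked flat and pushed home against both fences, released and with the arm clear. The finish call returned no verdict, and the small plate's position rests on repeated fence contact (under about 10 N) rather than a final camera measurement.

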